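# Turn the spatulas end for end in the sanding jig

## Task

The blade ends sticking out of the sanding jig are sanded; now the spatulas' handle ends are to be done. Pull the jig's clamp bar fully open by its knob, draw each wooden spatula out and put it back the other way round, blade first under the bridge and pushed in against the back stop, then slide the clamp bar shut until it is tight against the spatulas. Lay the sanding block ready, flat on the table to the left of the jig, about 5 cm clear of its left-hand end, level with the tips that stick out and lengthwise the same way as the spatulas; leave the tape and the toy tower alone.

Things in the scene. Friction and masses are not known exactly. Their poses are not given: they have to be found in the camera images.
- jig: Fixed wooden sanding jig, 92 mm deep (x), 194 mm wide (y), 40 mm high without the clamp bar. Origin: centre of its underside. x points from the front (x = -45 mm, where the spatulas stick out) to the rear, y to the left. Spatulas lie flat on the bed, 20 mm above the table, under a bridge 32 to 40 mm above the table. Three lanes, open at the front only; a seated spatula sticks out 50 mm.
- lane_left (a point): Mouth of the left lane: the point at bed height (20 mm) on the jig's front edge where the middle of a clamped spatula lies; axes as the jig's. The back stop is 70 mm further in (x). With the bar open the lane reaches from 13 mm left to 36 mm right of this point, 12 mm high inside.
- lane_middle (a point): Mouth of the middle lane: the point at bed height (20 mm) on the jig's front edge where the middle of a clamped spatula lies; axes as the jig's. The back stop is 70 mm further in (x). With the bar open the lane reaches from 13 mm left to 36 mm right of this point, 12 mm high inside.
- lane_right (a point): Mouth of the right lane: the point at bed height (20 mm) on the jig's front edge where the middle of a clamped spatula lies; axes as the jig's. The back stop is 70 mm further in (x). With the bar open the lane reaches from 13 mm left to 36 mm right of this point, 12 mm high inside.
- clamp_bar (a joint): The sliding clamp bar, m: 0 = shut on the narrow handles, about 0.004 = tight on the wider blades, 0.0276 = fully open (slid to the right, towards -y of the jig, to its stop). About 3 N of friction, no spring; it stays where it is left. On closing, one tooth a lane pushes the spatula to the left against its fence.
- clamp_knob (a point): The turned wooden knob on top of the clamp bar, moving with it: 22 mm across, 25 mm tall, from 44 to 69 mm above the table; this point is on its axis 58 mm above the table.
- block_mid (a point): Cork-and-wood sanding block, 39 mm (its x) by 65 mm (its y) by 28 mm high, loose; the point is its centre, 14 mm above its underside.
- tape: Roll of tape lying flat, 104 mm across, 25 mm high, loose, behind the jig; to be left alone. Origin: centre of its underside.
- tower: Round toy tower, 49 mm across, 108 mm high, standing loose behind the jig; to be left alone. Origin: centre of its underside.
- spatula_a_mid (a point): Flat beech spatula, 120 mm long (its x), 6 mm thick, loose, 26 mm wide at the blade end (its last 30 mm), tapering to 18 mm at the handle end; the point is its centre, half-way through its thickness; its x points to the blade end (+x) from the handle end. At the start the handle is under the bridge. May be absent.
- spatula_a_end (a point): The middle of that spatula's blade end (60 mm from its centre).
- spatula_b_mid (a point): Flat beech spatula, 120 mm long (its x), 6 mm thick, loose, 26 mm wide at the blade end (its last 30 mm), tapering to 18 mm at the handle end; the point is its centre, half-way through its thickness; its x points to the blade end (+x) from the handle end. At the start the handle is under the bridge. May be absent.
- spatula_b_end (a point): The middle of that spatula's blade end (60 mm from its centre).
- spatula_c_mid (a point): Flat beech spatula, 120 mm long (its x), 6 mm thick, loose, 26 mm wide at the blade end (its last 30 mm), tapering to 18 mm at the handle end; the point is its centre, half-way through its thickness; its x points to the blade end (+x) from the handle end. At the start the handle is under the bridge. May be absent.
- spatula_c_end (a point): The middle of that spatula's blade end (60 mm from its centre).
Not all that is in view belongs to the job. Several things look just like the part that bears block_mid: the one meant starts nearest to the robot's base.

How it is judged:
By the outcome, as a careful person would: the job done as asked, in the order asked, and still so for the second after the job is handed in, with the robot touching nothing.
Of spatula_a, spatula_b, spatula_c only 2 to 3 are there at a start; the rules pass over those that are not, and their reading is None.
At some moment in a run one of sanding_block may be knocked a few centimetres aside while the robot is not near it.
Once in a run the grip may slacken for a moment while it holds something.
It also fails if it takes over 210 s, if anything falls off the work surface, if the arm or the gripper's body presses on something with over 40 N, if the wrist force passes 120 N, or if a joint passes its speed limit or range.

## Robot

A 6-joint arm with a two-finger parallel gripper is mounted at the origin on a cart in front of the work surface, level with it; the furniture and walls round the work are solid. World frame = base frame: x ahead of the robot, y to its left, z up, the work surface at z = 0. Lengths are in mm, angles in rad, forces in N, time in s.
With the tool pointing down it reaches from about 275 to 750 mm from the base axis. Payload 10.2 kg.
Tool frame: the origin (TCP) lies at the very end of the fingers, on their centre line; the grasp point (between the pads) lies 19 mm behind it (ctrl.grip_depth is the distance from the TCP to the grasp point, in mm); z points along the fingers, x is the direction in which the jaws open and shut, and the axes are right-handed (so a half turn about z gives the same grasp; the last joint's range is limited). The gripper opens to 85 mm and grips with 20 to 120 N. Pads are 22 mm wide; open, the fingers measure 114 mm over their backs; the gripper's body (76 mm by 85 mm) begins 54 mm behind the grasp point. The pads swing forward as they close: fully open they stand 13 mm farther back than shut.
Start: joints at [1.122, 0.313, 1.498, -0, 1.331, -0.223], TCP at [117.553, 511.676, 231.294] pointing down, gripper open.
Joint ranges: [-2.94, 2.94], [-0.97, 2.17], [0.19, 2.56], [-1.23, 4.37], [0.02, 3.11], [-2.88, 2.88]. Speed limits (rad/s): [2.39, 2.39, 3.01, 3.14, 3.14, 3.14].

## Interface

Orientations are given as a unit quaternion [w, x, y, z].
In Python, from rig import ctrl gives the robot as it stands.
- The arm moves only by the tool play_rows, never from a script. Its argument "motion" is a list of rows, each a list of 2 entries, a list of its own where there are three numbers: the shift along the tool's x, y, z in mm, then the turn, a rotation vector about the tool's x, y, z in degrees. A call has 1 to 20 rows; each row shifts and turns the commanded pose from where the row before left it, along the tool's axes as they then stand; what a row does not reach is not made up. A row lasts 1/12 s, in which the tool goes at most 41.7 mm and 7.16 degrees, less where a joint would pass 70% of its speed; a pose out of reach is approached as far as the arm can. A call with a gripper value outside its range is refused whole. "fingers" is the finger opening in mm, from 0 to 85.4, set as the call begins (left out, the last holds). The fingers move at their own pace and stop on an object; "squeeze" is the grip in N (left out, the last holds). Time passes only in rows, so rows that do not move let the fingers close. It gives the time, the measured TCP pose, the force and the opening at its end, in the units of the state.
- ctrl.sense(): the state, without advancing time (a new reading comes with each control period).
- ctrl.capture(name): name is "scene" or "top"; returns the picture (420x560x3 uint8, red, green, blue); there is no depth.
- ctrl.get_calibration(name): a dict with "K" (3x3 intrinsics, pixels), "R" (3x3) and "t" (3): a world point X has camera coordinates R X + t. Camera axes: x right, y down, z forward; pixel columns grow to the right and rows downward; lengths in mm; the calibration is good to about 2 mm. A picture is of the moment at which its call begins. get_calibration takes no time and is no camera call.
- ctrl.finish_job(): hands the job in, once; it reports no verdict.
Trained networks look in the newest picture that a camera, given by its name, has taken for a name from the list of things; names that differ only in an ending like _2 or _b are one class to them, and where a whole thing is asked for, a point or a joint stands for the part that bears it (a point fixed in the world has none). Each returns a list of dicts, best first, with "p" (0 to 1); they miss things now and then, are a little off and sometimes report something else, mostly with a low value. They report only what shows in the picture. A call takes as long as a camera call. They do not tell look-alikes from the thing itself.
- ctrl.spot_in(camera, name): "position" ([column, row] as shares, 0 to 1, of the picture: columns of its width, rows of its height, amid what is visible of it).
The state is a dict: "time_s": time; "joints": joint angles; "dq": joint speeds; "tau": joint torques, N m; "eef_pos": TCP position; "ee_rot": TCP orientation; "force": force on the tool from outside, world axes, zero at the start; "wrist_torque": the same for the moment, N m; "grip_width": opening from 0.0 (shut) to 1.0 (fully open).
Only numpy, scipy, OpenCV 4.12 (cv2) and the standard library are available. Lean on these libraries where they do the work, as an engineer would, in place of code of your own. Each camera call takes 0.05 s, during which the arm holds its last target. There are 200 camera calls.

## Working session

There is one attempt and no reset: what is moved stays moved. The work goes in short steps, Python scripts to look and compute and a tool call to move; the robot and the scene stay as the last step left them, time stands still between calls to the robot, and variables do not carry over. Pictures are saved under pics/ and viewed, about 12 in all and at most 16, crops included, and the job is handed in when it is done.

Besides the shell and the picture viewer there is one more tool, called as name([rows], argument=value, ...), one row to a line, values as JSON. play_rows: Moves the arm, as the interface text tells. Its arguments: {"type":"object","properties":{"motion":{"type":"array"},"fingers":{"type":"number"},"squeeze":{"type":"number"}},"required":["motion"]}

```bash
ls; mkdir -p pics; cat > h.py <<'E'
import numpy as np, cv2
from rig import ctrl
def cap(n,f=None):
    im=ctrl.capture(n)
    if f: cv2.imwrite('pics/'+f,im[:,:,::-1])
    return im
def px2w(n,u,v,z):
    c=ctrl.get_calibration(n);K,R,t=[np.array(c[k],float) for k in 'KRt']
    d=R.T@np.linalg.inv(K)@np.array([u,v,1.]);o=-R.T@t.ravel()
    return o+d*(z-o[2])/d[2]
def w2px(n,X):
    c=ctrl.get_calibration(n);K,R,t=[np.array(c[k],float) for k in 'KRt']
    p=K@(R@np.array(X,float)+t.ravel());return p[:2]/p[2]
E
python3 - <<'E'
from h import *
for n in ('scene','top'):
    im=cap(n,n+'0.png')
    c=ctrl.get_calibration(n);print(n,np.round(-np.array(c['R']).T@np.array(c['t']).ravel()),np.round(c['K'],1).tolist())
    for k,z in (('jig',30),('clamp_knob',58),('block_mid',14),('tape',12),('tower',54),('spatula_a_mid',23),('spatula_a_end',23),('lane_left',20),('lane_middle',20),('lane_right',20)):
        for r in ctrl.spot_in(n,k)[:4]:
            u,v=r['position'][0]*560,r['position'][1]*420
            print(n,k,round(r['p'],2),round(u),round(v),np.round(px2w(n,u,v,z)))
s=ctrl.sense();print(s['eef_pos'],s['ee_rot'],s['time_s'],s['force'])
a=cv2.imread('pics/top0.png');cv2.imwrite('pics/top0b.png',cv2.resize(a,(784,588),interpolation=3))
E
```

```text
pics
scene [ -39. -147.  996.] [[457.3, 0.0, 283.1], [0.0, 457.3, 216.7], [0.0, 0.0, 1.0]]
scene jig 0.74 365 260 [ 580. -109.   30.]
scene jig 0.65 326 181 [778.  67.  30.]
scene clamp_knob 0.95 363 262 [ 554. -107.   58.]
scene block_mid 0.72 170 236 [452. 375.  14.]
scene block_mid 0.65 208 265 [416. 242.  14.]
scene tape 0.6 331 196 [750.  42.  12.]
scene tower 0.63 376 210 [722. -89.  54.]
scene tower 0.18 345 283 [486. -85.  54.]
scene spatula_a_mid 0.52 324 272 [510. -27.  23.]
scene spatula_a_end 0.78 322 276 [497. -27.  23.]
scene lane_left 0.89 364 263 [ 576. -109.   20.]
scene lane_middle 0.74 364 266 [ 567. -111.   20.]
scene lane_right 0.73 362 264 [ 571. -105.   20.]
top [487. 125. 930.] [[431.1, 0.0, 280.4], [0.0, 431.1, 218.7], [0.0, 0.0, 1.0]]
top jig 0.83 386 222 [ 576. -106.   30.]
top clamp_knob 0.92 387 229 [ 559. -100.   58.]
top block_mid 0.6 162 287 [446. 366.  14.]
top block_mid 0.57 219 297 [423. 246.  14.]
top block_mid 0.45 387 230 [ 559. -113.   14.]
top tape 0.63 307 124 [796.  54.  12.]
top tower 0.81 378 150 [724. -90.  54.]
top tower 0.38 351 254 [508. -27.  54.]
top spatula_a_mid 0.71 351 255 [507. -32.  23.]
top spatula_a_mid 0.38 387 228 [ 564. -110.   23.]
top spatula_a_mid 0.36 388 223 [ 575. -114.   23.]
top spatula_a_end 0.6 351 257 [503. -31.  23.]
top lane_left 0.65 384 227 [ 566. -105.   20.]
top lane_middle 0.87 383 226 [ 568. -102.   20.]
top lane_right 0.64 383 226 [ 569. -104.   20.]
[117.55016211 511.68251063 231.28567611] [-1.57640073e-06  7.82276936e-01  6.22930811e-01 -1.86134387e-05] 1.1 [-0.41764918 -0.87647521 -0.2625369 ]
```

View pics/top0b.png

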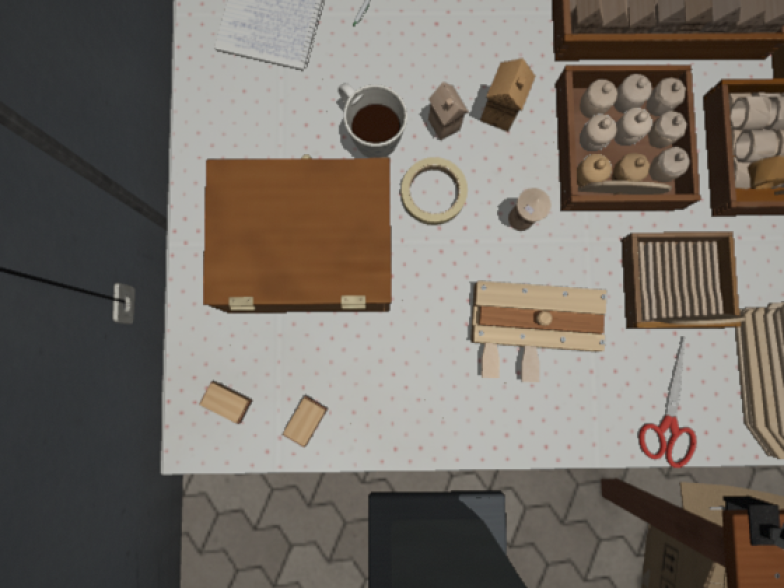

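View pics/scene0.png

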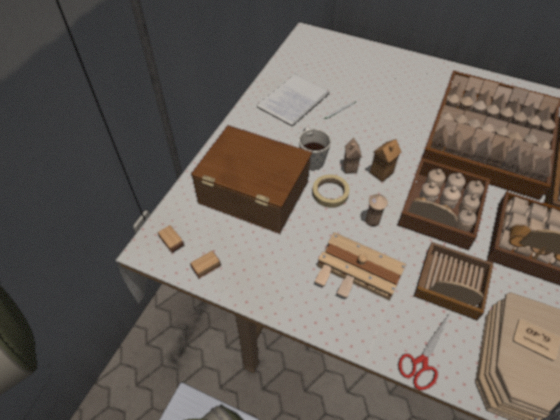

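The pictures show two spatulas, in the left and middle lanes. They also show two blocks, the nearer to the base at about (423,246), and the knob at about (543,317) in the enlarged top view. I'll look closer to get the jig pose.

```bash
python3 - <<'E'
from h import *
a=cv2.imread('pics/top0.png')[190:282,325:445];a=cv2.resize(a,None,fx=6,fy=6,interpolation=cv2.INTER_CUBIC)
cv2.imwrite('pics/c1.png',a)
b=cv2.imread('pics/scene0.png')[225:305,305:415];b=cv2.resize(b,None,fx=7,fy=7,interpolation=cv2.INTER_CUBIC);cv2.imwrite('pics/c2.png',b)
E
```

```text
(no output)
```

View pics/c1.png

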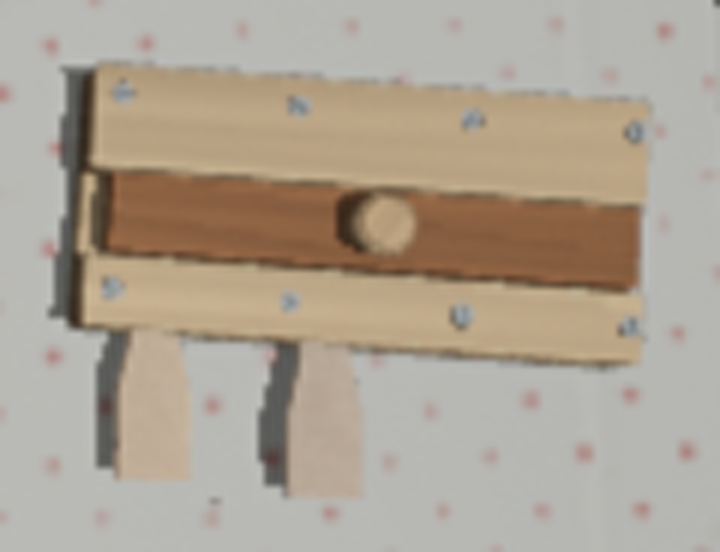

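View pics/c2.png

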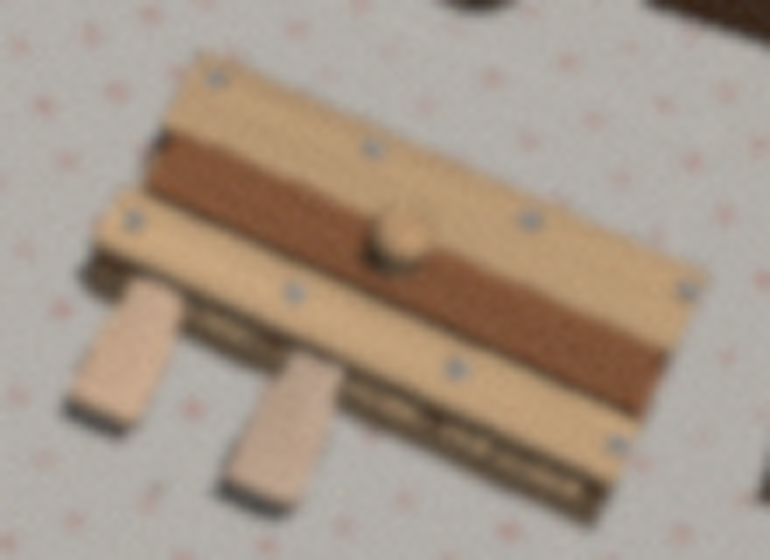

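```bash
cat >> h.py <<'E'
def crop(n,f,u0,v0,pts): return [((u+.5)/f-.5+u0,(v+.5)/f-.5+v0) for u,v in pts]
E
python3 - <<'E'
from h import *
from scipy.optimize import least_squares
cs=np.array([[46,97],[46,-97],[-46,-97],[-46,97]])
P={'top':crop(0,6,325,190,[(97,63),(650,100),(640,365),(80,325)]),'scene':crop(0,7,305,225,[(205,55),(708,275),(607,483),(98,232)])}
for n in P:
    print(n,[np.round(px2w(n,u,v,40)[:2],1).tolist() for u,v in P[n]])
def X(p,q):
    c,s=np.cos(p[2]),np.sin(p[2]);return np.array([p[0]+c*q[0]-s*q[1],p[1]+s*q[0]+c*q[1]])
for ns in (['top'],['scene'],['top','scene']):
    f=lambda p:np.concatenate([px2w(n,*uv,40)[:2]-X(p,q) for n in ns for uv,q in zip(P[n],cs)])
    r=least_squares(f,[570,-105,-.05]);p=r.x;print(ns,np.round(p,3),np.round(r.fun,1))
def J(w):
    d=np.array(w[:2])-p[:2];c,s=np.cos(p[2]),np.sin(p[2]);return np.round([c*d[0]+s*d[1],-s*d[0]+c*d[1]],1)
for n,pts,z in (('top',crop(0,6,325,190,[(116,479),(189,480),(287,495),(361,497)]),26),('scene',crop(0,7,305,225,[(70,402),(130,430),(224,480),(292,508)]),26),
  ('top',crop(0,6,325,190,[(387,222)]),69),('scene',crop(0,7,305,225,[(402,234)]),69)):
    for uv in pts:
        w=px2w(n,*uv,z);print(n,np.round(w,1),J(w))
# block
for n in('top','scene'):
    for r in ctrl.spot_in(n,'block_mid')[:2]:print(r)
a=cv2.imread('pics/top0.png')[265:325,190:250];print(cv2.imwrite('pics/c3.png',cv2.resize(a,None,fx=8,fy=8,interpolation=2)))
E
```

```text
top [[621.6, -11.1], [606.4, -203.7], [514.4, -195.5], [530.5, -2.7]]
scene [[618.1, -11.8], [603.3, -202.5], [511.5, -192.5], [532.3, -3.5]]
['top'] [ 5.68240e+02 -1.03237e+02 -8.30000e-02] [-0.5 -0.7  0.4  0.1  0.   0.6  0.1  0.1]
['scene'] [ 5.66290e+02 -1.02587e+02 -9.50000e-02] [-3.2 -1.4  0.4  1.   0.2  2.3  2.6 -1.9]
['top', 'scene'] [ 5.67265e+02 -1.02912e+02 -8.90000e-02] [-0.1 -0.7  2.  -0.   1.6 -0.   0.5 -0.5 -3.6 -1.5 -1.2  1.1 -1.3  3.
  2.3 -1.3]
top [477.6 -15.8  26. ] [-97.1  78.8]
top [476.9 -41.2  26. ] [-95.5  53.4]
top [471.3 -75.1  26. ] [-98.1  19.1]
top [ 470.3 -100.9   26. ] [-96.8  -6.6]
scene [473.8 -17.2  26. ] [-100.8   77.1]
scene [472.2 -39.6  26. ] [-100.3   54.6]
scene [467.6 -75.1  26. ] [-101.7   18.8]
scene [467.2 -99.4  26. ] [-100.    -5.4]
top [ 562.3 -102.4   69. ] [-5.  0.]
scene [ 556.7 -102.    69. ] [-10.6   0. ]
{'position': [0.2884, 0.6836], 'p': 0.6}
{'position': [0.3911, 0.7074], 'p': 0.57}
{'position': [0.303, 0.561], 'p': 0.72}
{'position': [0.3711, 0.6305], 'p': 0.65}
True
```

View pics/c3.png

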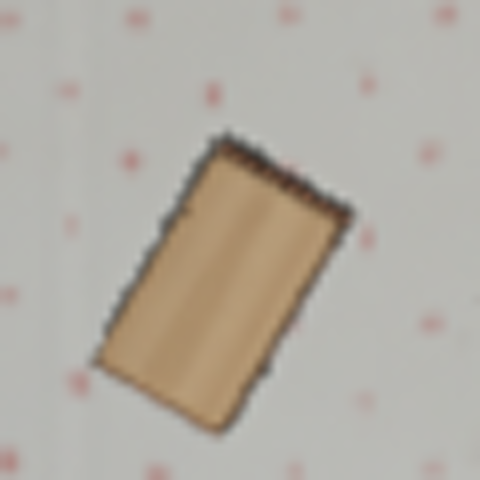

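```bash
cat >> h.py <<'E'
from scipy.spatial.transform import Rotation as Ro
JP=np.array([567.5,-103.,-0.084])
def J(w):
    d=np.array(w[:2],float)-JP[:2];c,s=np.cos(JP[2]),np.sin(JP[2]);return np.array([c*d[0]+s*d[1],-s*d[0]+c*d[1]])
def W(q):
    c,s=np.cos(JP[2]),np.sin(JP[2]);return np.array([JP[0]+c*q[0]-s*q[1],JP[1]+s*q[0]+c*q[1]])
def st():
    s=ctrl.sense();q=s['ee_rot'];R=Ro.from_quat([q[1],q[2],q[3],q[0]]).as_matrix()
    print('t',round(s['time_s'],2),'pos',np.round(s['eef_pos'],1),'jig',np.round(J(s['eef_pos']),1),'yaw-jigY deg',round(np.degrees(np.arctan2(R[1,0],R[0,0])-np.pi/2-JP[2]),2),'tilt',np.round(R[:2,2],3),'F',np.round(s['force'],1),'w',round(s['grip_width'],3),'j',np.round(s['joints'],2))
if __name__=='__main__': st()
E
python3 h.py; python3 - <<'E'
from h import *
P=crop(0,8,190,265,[(222,145),(345,217),(222,433),(97,362)])
w=[px2w('top',*p,28)[:2] for p in P];print(np.round(w,1),np.mean(w,0))
print('target',W([-95,166.5]),'lanes',[W([-45,y]) for y in(66,6)])
E
```

```text
t 1.2 pos [117.6 511.7 231.3] jig [-499.9  574.7] yaw-jigY deg -8.12 tilt [-0. -0.] F [-0.4  0.8  0.5] w 0.994 j [ 1.12  0.31  1.5  -0.    1.33 -0.22]
[[453.8 247.5]
 [435.  215.8]
 [380.7 247.3]
 [399.  279.4]] [417.11823554 247.49258578]
target [486.80452124  70.88355215] lanes [array([528.19614923, -33.45715483]), array([523.16207418, -93.24559927])]
```

play_rows([
  [[0,0,0],[0,0,-4.06]],
  [[0,0,0],[0,0,-4.06]],
  [[-25,21.5,2],[0,0,0]],
  [[-25,21.5,2],[0,0,0]],
  [[-25,21.5,2],[0,0,0]],
  [[-25,21.5,2],[0,0,0]],
  [[-25,21.5,2],[0,0,0]],
  [[-25,21.5,2],[0,0,0]],
  [[-25,21.5,2],[0,0,0]],
  [[-25,21.5,2],[0,0,0]],
  [[-25,21.5,2],[0,0,0]],
  [[-25,21.5,2],[0,0,0]],
  [[-25,21.5,2],[0,0,0]],
  [[-25,21.5,2],[0,0,0]],
  [[-25,21.5,2],[0,0,0]],
  [[-25,21.5,2],[0,0,0]],
  [[-25,21.5,2],[0,0,0]],
  [[-25,21.5,2],[0,0,0]],
  [[-25,21.5,2],[0,0,0]],
  [[-25,21.5,2],[0,0,0]],
], fingers=50, squeeze=30)

```text
time_s: 2.87
eef_pos: [466.2, 29.2, 195.3]
ee_rot: [0.0, 0.736, 0.677, 0.0]
force: [0.7, 0.5, 0.9]
grip_width: 0.585
```

play_rows([
  [[-25,21.5,10],[0,0,0]],
  [[-25,21.5,10],[0,0,0]],
  [[-25,21.5,10],[0,0,0]],
  [[-25,21.5,10],[0,0,0]],
  [[-24.7,20,10],[0,0,0]],
  [[0,0,0],[0,0,0]],
  [[0,0,0],[0,0,0]],
  [[0,0,0],[0,0,0]],
])

```text
time_s: 3.53
eef_pos: [560.3, -101.9, 145.4]
ee_rot: [-0.0, 0.736, 0.677, 0.0]
force: [0.6, -0.7, 0.1]
grip_width: 0.583
```

```bash
python3 h.py
```

```text
t 3.53 pos [ 560.3 -101.9  145.4] jig [-7.3  0.5] yaw-jigY deg 0.0 tilt [-0.  0.] F [ 0.6 -0.7  0.1] w 0.583 j [-0.39  0.49  1.48  0.    1.18 -1.87]
```

play_rows([
  [[0,0,16],[0,0,0]],
  [[0,0,16],[0,0,0]],
  [[0,0,16],[0,0,0]],
  [[0,0,16],[0,0,0]],
  [[0,0,12],[0,0,0]],
  [[0,0,10],[0,0,0]],
  [[0,0,8],[0,0,0]],
  [[0,0,0],[0,0,0]],
  [[0,0,0],[0,0,0]],
])

```text
time_s: 4.28
eef_pos: [560.7, -102.1, 51.7]
ee_rot: [0.0, 0.736, 0.677, 0.0]
force: [0.2, 0.0, 0.2]
grip_width: 0.586
```

play_rows([
  [[0,0,0],[0,0,0]],
  [[0,0,0],[0,0,0]],
  [[0,0,0],[0,0,0]],
  [[0,0,0],[0,0,0]],
  [[0,0,0],[0,0,0]],
  [[0,0,0],[0,0,0]],
  [[0,0,0],[0,0,0]],
  [[0,0,0],[0,0,0]],
  [[0,0,0],[0,0,0]],
  [[0,0,0],[0,0,0]],
], fingers=10, squeeze=40)

```text
time_s: 5.12
eef_pos: [560.9, -102.6, 52.2]
ee_rot: [0.001, 0.736, 0.677, 0.0]
force: [-1.3, 0.1, 6.4]
grip_width: 0.217
```

```bash
python3 h.py
```

```text
t 5.12 pos [ 560.9 -102.6   52.2] jig [-6.6 -0.1] yaw-jigY deg -0.01 tilt [ 0.001 -0.001] F [-1.3  0.1  6.4] w 0.217 j [-0.39  0.61  1.56 -0.    0.98 -1.87]
```

play_rows([
  [[-2,0,0],[0,0,0]],
  [[-2,0,0],[0,0,0]],
  [[-2,0,0],[0,0,0]],
  [[-2,0,0],[0,0,0]],
  [[-2,0,0],[0,0,0]],
  [[-2,0,0],[0,0,0]],
  [[-2,0,0],[0,0,0]],
  [[-2,0,0],[0,0,0]],
  [[-2,0,0],[0,0,0]],
  [[-2,0,0],[0,0,0]],
  [[-2,0,0],[0,0,0]],
  [[-2,0,0],[0,0,0]],
  [[-2,0,0],[0,0,0]],
  [[0,0,0],[0,0,0]],
  [[0,0,0],[0,0,0]],
])

```text
time_s: 6.37
eef_pos: [558.7, -128.4, 52.1]
ee_rot: [0.001, 0.736, 0.677, 0.0]
force: [-0.9, 0.5, 6.2]
grip_width: 0.218
```

play_rows([
  [[-1,0,0],[0,0,0]],
  [[-1,0,0],[0,0,0]],
  [[0,0,0],[0,0,0]],
  [[0,0,0],[0,0,0]],
])

```text
time_s: 6.7
eef_pos: [558.6, -130.1, 52.1]
ee_rot: [0.0, 0.736, 0.677, 0.0]
force: [-0.9, 2.6, 7.1]
grip_width: 0.217
```

```bash
python3 h.py
```

```text
t 6.7 pos [ 558.6 -130.1   52.1] jig [ -6.6 -27.8] yaw-jigY deg -0.01 tilt [0.001 0.   ] F [-0.9  2.6  7.1] w 0.217 j [-0.43  0.61  1.55  0.    0.98 -1.92]
```

play_rows([
  [[-1,0,0],[0,0,0]],
  [[-1,0,0],[0,0,0]],
  [[-1,0,0],[0,0,0]],
  [[0,0,0],[0,0,0]],
  [[0,0,0],[0,0,0]],
])

```text
time_s: 7.12
eef_pos: [558.5, -130.4, 52.1]
ee_rot: [-0.001, 0.736, 0.677, 0.002]
force: [1.6, 17.5, 9.4]
grip_width: 0.22
```

```bash
python3 h.py
```

```text
t 7.12 pos [ 558.5 -130.4   52.1] jig [ -6.7 -28.1] yaw-jigY deg -0.0 tilt [0.001 0.004] F [ 1.6 17.5  9.4] w 0.22 j [-0.44  0.61  1.55  0.01  0.98 -1.93]
```

play_rows([
  [[3,0,0],[0,0,0]],
  [[0,0,0],[0,0,0]],
  [[0,0,0],[0,0,0]],
  [[0,0,0],[0,0,0]],
  [[0,0,0],[0,0,0]],
  [[0,0,-15],[0,0,0]],
  [[0,0,-15],[0,0,0]],
  [[0,0,-15],[0,0,0]],
  [[0,0,-15],[0,0,0]],
  [[19,-15,0],[0,0,0]],
  [[19,-15,0],[0,0,0]],
  [[19,-15,0],[0,0,0]],
  [[19,-15,0],[0,0,0]],
  [[18,-14,0],[0,0,0]],
  [[0,0,0],[0,0,0]],
  [[0,0,0],[0,0,0]],
], fingers=46)

```text
time_s: 8.45
eef_pos: [492.3, -30.1, 111.5]
ee_rot: [0.0, 0.736, 0.677, 0.0]
force: [0.8, 0.3, 0.5]
grip_width: 0.54
```

```bash
python3 - <<'E'
from h import *
st()
cap('top','t1.png');a=cv2.imread('pics/t1.png')[190:282,325:445];cv2.imwrite('pics/c4.png',cv2.resize(a,None,fx=6,fy=6,interpolation=2))
E
```

```text
t 8.45 pos [492.3 -30.1 111.5] jig [-81.1  66.3] yaw-jigY deg 0.05 tilt [ 0. -0.] F [0.8 0.3 0.5] w 0.54 j [-0.3   0.38  1.75 -0.    1.02 -1.79]
```

View pics/c4.png

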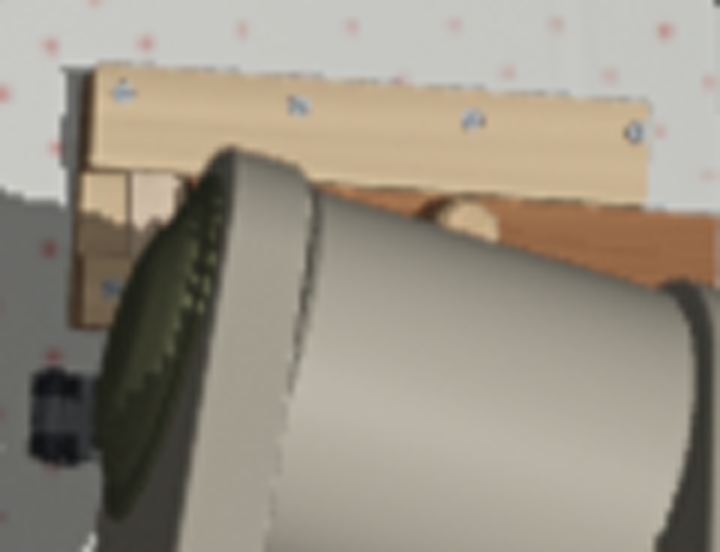

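play_rows([
  [[0,0,20],[0,0,0]],
  [[0,0,20],[0,0,0]],
  [[0,0,20],[0,0,0]],
  [[0,0,18],[0,0,0]],
  [[0,0,15],[0,0,0]],
  [[0,0,10],[0,0,0]],
  [[0,0,0],[0,0,0]],
  [[0,0,0],[0,0,0]],
])

```text
time_s: 9.17
eef_pos: [492.7, -30.9, 8.3]
ee_rot: [-0.0, 0.736, 0.677, -0.0]
force: [-0.2, 0.2, -0.2]
grip_width: 0.538
```

play_rows([
  [[0,0,0],[0,0,0]],
  [[0,0,0],[0,0,0]],
  [[0,0,0],[0,0,0]],
  [[0,0,0],[0,0,0]],
  [[0,0,0],[0,0,0]],
  [[0,0,0],[0,0,0]],
  [[0,0,0],[0,0,0]],
  [[0,0,0],[0,0,0]],
], fingers=10, squeeze=50)

```text
time_s: 9.83
eef_pos: [492.8, -30.6, 8.6]
ee_rot: [0.001, 0.736, 0.677, 0.0]
force: [1.8, -2.0, 3.2]
grip_width: 0.289
```

```bash
python3 h.py
```

```text
t 9.83 pos [492.8 -30.6   8.6] jig [-80.5  65.9] yaw-jigY deg -0.01 tilt [ 0.001 -0.   ] F [ 1.8 -2.   3.2] w 0.289 j [-0.3   0.55  1.82 -0.    0.77 -1.79]
```

play_rows([
  [[0,0,0],[0,0,0]],
  [[0,0,0],[0,0,0]],
  [[0,0,0],[0,0,0]],
  [[0,0,0],[0,0,0]],
  [[0,0,-5],[0,0,0]],
  [[0,0,-5],[0,0,0]],
  [[0,0,0],[0,0,0]],
  [[0,0,0],[0,0,0]],
], fingers=40)

```text
time_s: 10.5
eef_pos: [492.6, -30.5, 18.7]
ee_rot: [0.0, 0.736, 0.677, 0.0]
force: [0.2, -0.3, -0.3]
grip_width: 0.469
```

play_rows([
  [[0,0,0],[0,0,0]],
  [[0,0,0],[0,0,0]],
  [[0,0,0],[0,0,0]],
  [[0,0,0],[0,0,0]],
  [[0,0,0],[0,0,0]],
  [[0,0,0],[0,0,0]],
  [[0,0,0],[0,0,0]],
  [[0,0,0],[0,0,0]],
], fingers=10, squeeze=60)

```text
time_s: 11.17
eef_pos: [492.3, -30.4, 18.3]
ee_rot: [-0.0, 0.736, 0.677, -0.0]
force: [-1.1, 0.0, 3.1]
grip_width: 0.274
```

play_rows([
  [[0,-2,-1],[0,0,0]],
  [[0,-6,0],[0,0,0]],
  [[0,-6,0],[0,0,0]],
  [[0,-6,0],[0,0,0]],
  [[0,0,0],[0,0,0]],
])

```text
time_s: 11.58
eef_pos: [471.0, -28.4, 19.1]
ee_rot: [-0.001, 0.736, 0.677, -0.0]
force: [0.8, 0.4, -0.9]
grip_width: 0.274
```

```bash
python3 - <<'E'
from h import *
st();a=cap('scene','s1.png')[215:335,260:420];cv2.imwrite('pics/s1c.png',cv2.resize(a[:,:,::-1],None,fx=5,fy=5,interpolation=2))
E
```

```text
t 11.58 pos [471.  -28.4  19.1] jig [-102.4   66.2] yaw-jigY deg -0.01 tilt [-0.001  0.   ] F [ 0.8  0.4 -0.9] w 0.274 j [-0.31  0.5   1.88 -0.    0.77 -1.8 ]
```

View pics/s1c.png

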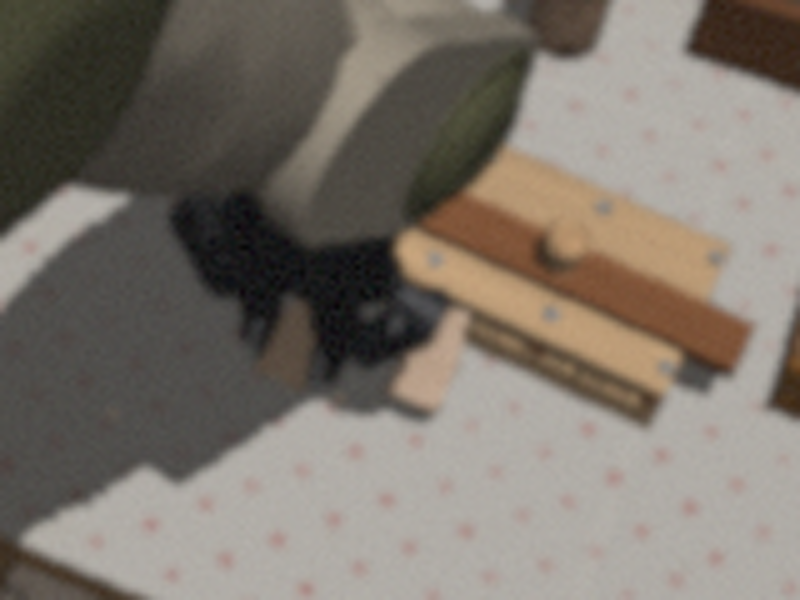

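play_rows([
  [[0,-10,0],[0,0,0]],
  [[0,-10,0],[0,0,0]],
  [[0,-10,0],[0,0,0]],
  [[0,-10,0],[0,0,0]],
  [[0,-10,0],[0,0,0]],
  [[0,-10,0],[0,0,0]],
  [[0,-10,0],[0,0,0]],
  [[0,0,-14],[0,0,0]],
  [[0,0,-14],[0,0,0]],
  [[0,0,-14],[0,0,0]],
  [[0,0,-14],[0,0,0]],
  [[0,0,-14],[0,0,0]],
  [[0,0,0],[0,0,6]],
  [[0,0,0],[0,0,6]],
  [[0,0,0],[0,0,6]],
  [[0,0,0],[0,0,6]],
  [[0,0,0],[0,0,6]],
  [[0,0,0],[0,0,6]],
  [[0,0,0],[0,0,6]],
  [[0,0,0],[0,0,6]],
])

```text
time_s: 13.3
eef_pos: [402.8, -22.9, 89.4]
ee_rot: [0.0, 0.949, 0.316, 0.0]
force: [0.3, -1.0, 0.1]
grip_width: 0.277
```

play_rows([
  [[0,0,0],[0,0,6]],
  [[0,0,0],[0,0,6]],
  [[0,0,0],[0,0,6]],
  [[0,0,0],[0,0,6]],
  [[0,0,0],[0,0,6]],
  [[0,0,0],[0,0,6]],
  [[0,0,0],[0,0,6]],
  [[0,0,0],[0,0,6]],
  [[0,0,0],[0,0,6]],
  [[0,0,0],[0,0,6]],
  [[0,0,0],[0,0,6]],
  [[0,0,0],[0,0,6]],
  [[0,0,0],[0,0,6]],
  [[0,0,0],[0,0,6]],
  [[0,0,0],[0,0,6]],
  [[0,0,0],[0,0,6]],
  [[0,0,0],[0,0,6]],
  [[0,0,0],[0,0,6]],
  [[0,0,0],[0,0,6]],
  [[0,0,0],[0,0,6]],
])

```text
time_s: 14.97
eef_pos: [402.8, -22.9, 89.4]
ee_rot: [-0.0, 0.748, -0.663, 0.0]
force: [-0.1, -0.6, -0.2]
grip_width: 0.277
```

play_rows([
  [[0,0,0],[0,0,6]],
  [[0,0,0],[0,0,6]],
  [[0,0,0],[0,0,0]],
  [[0,0,0],[0,0,0]],
])

```text
time_s: 15.3
eef_pos: [402.8, -22.9, 89.4]
ee_rot: [0.0, -0.678, 0.735, -0.0]
force: [0.5, 0.5, -0.1]
grip_width: 0.275
```

```bash
python3 - <<'E'
from h import *
st();a=cap('scene','s2.png')[215:335,260:420];cv2.imwrite('pics/s2c.png',cv2.resize(a[:,:,::-1],None,fx=5,fy=5,interpolation=2))
print(px2w('top',300,336,0))
for k in ('spatula_a_mid','spatula_a_end'):
  for r in ctrl.spot_in('scene',k)[:3]:
    u,v=r['position'][0]*560,r['position'][1]*420;print(k,round(r['p'],2),round(u),round(v),J(px2w('scene',u,v,92)))
E
```

```text
t 15.3 pos [402.8 -22.9  89.4] jig [-170.9   66. ] yaw-jigY deg -179.83 tilt [ 0. -0.] F [ 0.5  0.5 -0.1] w 0.275 j [-0.35  0.24  2.02  0.    0.88  1.3 ]
[339.13605012  76.90855536   0.        ]
spatula_a_mid 0.64 300 309 [-208.22211794   65.31350945]
spatula_a_mid 0.63 346 286 [-110.02187942    0.35231579]
spatula_a_end 0.73 296 311 [-217.00640881   70.17350565]
```

View pics/s2c.png

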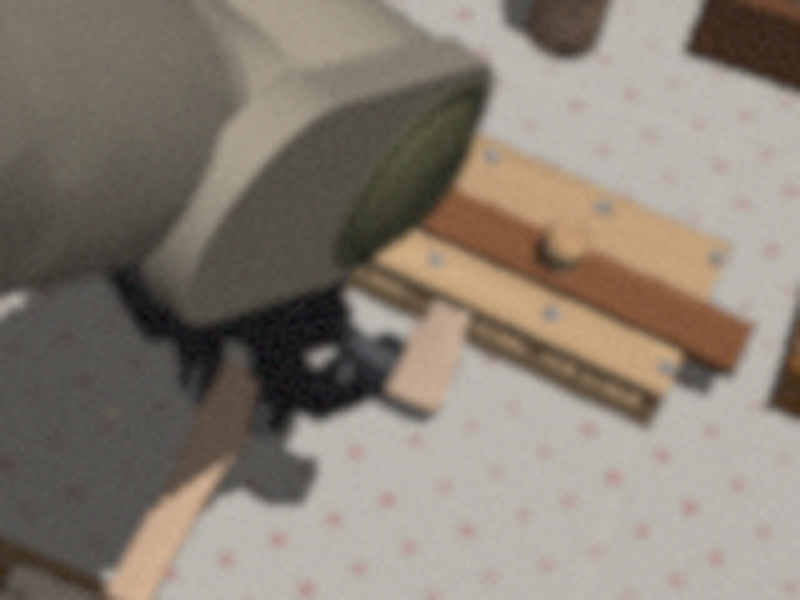

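play_rows([
  [[0,-17,0],[0,0,0]],
  [[0,-17,0],[0,0,0]],
  [[0,-17,0],[0,0,0]],
  [[0,-17,0],[0,0,0]],
  [[0,0,16],[0,0,0]],
  [[0,0,16],[0,0,0]],
  [[0,0,16],[0,0,0]],
  [[0,0,16],[0,0,0]],
  [[0,0,12],[0,0,0]],
  [[0,0,7],[0,0,0]],
  [[0,0,3],[0,0,0]],
  [[0,0,0],[0,0,0]],
  [[0,0,0],[0,0,0]],
])

```text
time_s: 16.53
eef_pos: [470.8, -28.6, 3.8]
ee_rot: [0.0, -0.677, 0.736, -0.0]
force: [0.4, -0.0, 0.0]
grip_width: 0.281
```

```bash
python3 h.py
```

```text
t 16.53 pos [470.8 -28.6   3.8] jig [-102.6   66. ] yaw-jigY deg -179.98 tilt [ 0.001 -0.   ] F [ 0.4 -0.   0. ] w 0.281 j [-0.31  0.53  1.88  0.    0.73  1.34]
```

play_rows([
  [[0,0,1],[0,0,0]],
  [[0,0,1],[0,0,0]],
  [[0,0,0],[0,0,0]],
  [[0,0,0],[0,0,0]],
])

```text
time_s: 16.87
eef_pos: [470.5, -28.6, 1.5]
ee_rot: [0.0, -0.677, 0.736, -0.0]
force: [-0.1, 0.5, -0.0]
grip_width: 0.276
```

play_rows([
  [[0,0,0],[0,0,0]],
  [[0,0,0],[0,0,0]],
  [[0,0,0],[0,0,0]],
  [[0,0,0],[0,0,0]],
  [[0,0,0],[0,0,0]],
  [[0,0,-15],[0,0,0]],
  [[0,0,-15],[0,0,0]],
  [[0,0,-15],[0,0,0]],
  [[0,0,-15],[0,0,0]],
  [[0,20,0],[0,0,0]],
  [[0,20,0],[0,0,0]],
  [[0,20,0],[0,0,0]],
  [[0,20,0],[0,0,0]],
  [[0,0,0],[0,0,0]],
  [[0,0,0],[0,0,0]],
], fingers=40)

```text
time_s: 18.12
eef_pos: [390.7, -21.9, 61.6]
ee_rot: [0.0, -0.677, 0.736, -0.0]
force: [0.8, -0.7, 0.0]
grip_width: 0.469
```

```bash
python3 - <<'E'
from h import *
st();a=cap('scene','s3.png')[215:335,260:420];cv2.imwrite('pics/s3c.png',cv2.resize(a[:,:,::-1],None,fx=5,fy=5,interpolation=2))
for k in ('spatula_a_mid','spatula_a_end'):
  for r in ctrl.spot_in('scene',k)[:3]:
    u,v=r['position'][0]*560,r['position'][1]*420;print(k,round(r['p'],2),round(u),round(v),J(px2w('scene',u,v,5)))
E
```

```text
t 18.12 pos [390.7 -21.9  61.6] jig [-183.   66.] yaw-jigY deg -180.03 tilt [ 0.001 -0.   ] F [ 0.8 -0.7  0. ] w 0.469 j [-0.36  0.27  2.08  0.    0.79  1.3 ]
spatula_a_mid 0.74 303 315 [-179.74856732   67.93393452]
spatula_a_end 0.7 304 313 [-174.93180334   67.91236736]
```

View pics/s3c.png

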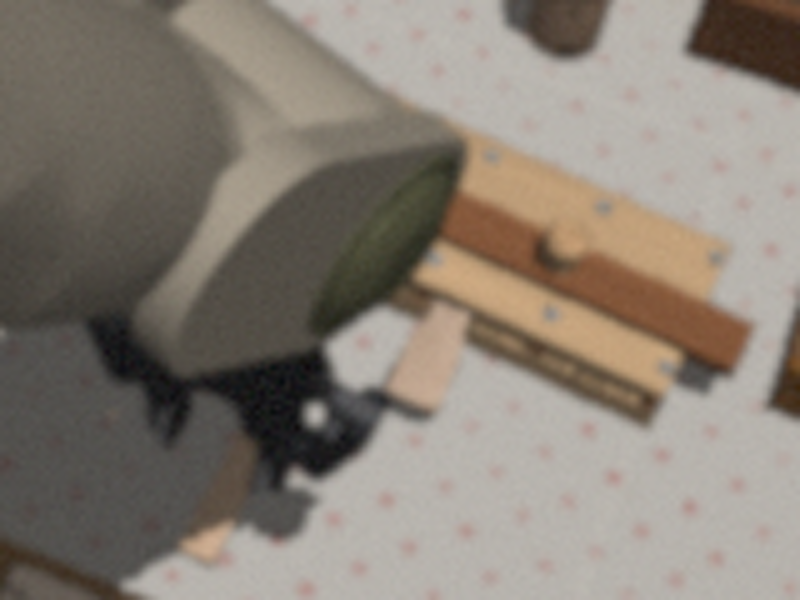

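play_rows([
  [[0,0,14],[0,0,0]],
  [[0,0,14],[0,0,0]],
  [[0,0,14],[0,0,0]],
  [[0,0,10],[0,0,0]],
  [[0,0,6],[0,0,0]],
  [[0,0,2.5],[0,0,0]],
  [[0,0,0],[0,0,0]],
  [[0,0,0],[0,0,0]],
])

```text
time_s: 18.93
eef_pos: [391.1, -21.9, 1.1]
ee_rot: [0.0, -0.677, 0.736, -0.0]
force: [-0.2, 0.3, 0.5]
grip_width: 0.464
```

play_rows([
  [[0,0,0],[0,0,0]],
  [[0,0,0],[0,0,0]],
  [[0,0,0],[0,0,0]],
  [[0,0,0],[0,0,0]],
  [[0,0,0],[0,0,0]],
  [[0,0,0],[0,0,0]],
  [[0,0,0],[0,0,0]],
  [[0,0,0],[0,0,0]],
  [[0,0,0],[0,0,0]],
], fingers=5, squeeze=60)

```text
time_s: 19.68
eef_pos: [391.1, -22.0, 1.5]
ee_rot: [0.0, -0.677, 0.736, -0.001]
force: [-2.3, 0.2, 8.5]
grip_width: 0.21
```

play_rows([
  [[0,0,-5],[0,0,0]],
  [[0,0,-9],[0,0,0]],
  [[0,0,-9],[0,0,0]],
  [[0,0,0],[0,0,0]],
  [[0,0,0],[0,0,0]],
])

```text
time_s: 20.1
eef_pos: [391.0, -22.0, 24.2]
ee_rot: [0.0, -0.677, 0.736, -0.001]
force: [0.1, 0.7, -0.5]
grip_width: 0.204
```

```bash
python3 - <<'E'
from h import *
st();a=cap('scene','s4.png')[215:335,260:420];cv2.imwrite('pics/s4c.png',cv2.resize(a[:,:,::-1],None,fx=5,fy=5,interpolation=2))
E
```

```text
t 20.1 pos [391.  -22.   24.2] jig [-182.6   66. ] yaw-jigY deg -180.0 tilt [ 0.001 -0.001] F [ 0.1  0.7 -0.5] w 0.204 j [-0.36  0.36  2.1   0.    0.68  1.3 ]
```

View pics/s4c.png

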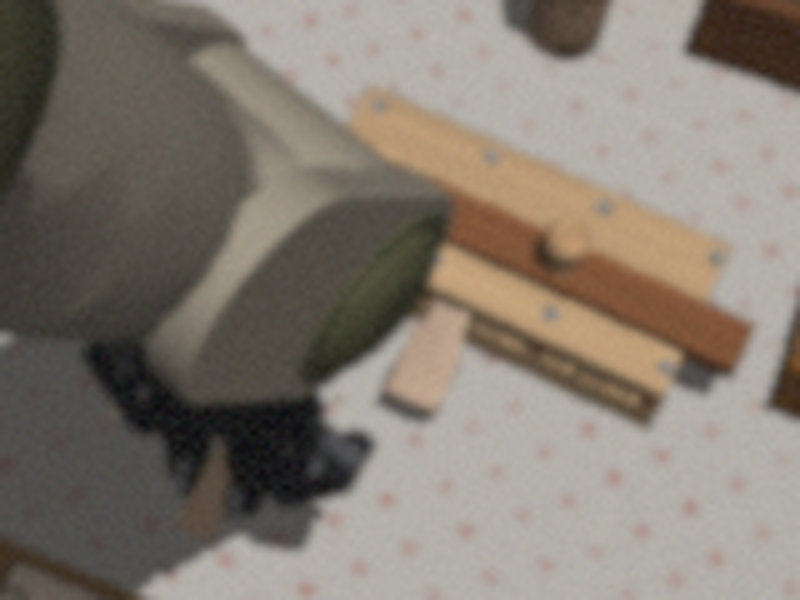

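play_rows([
  [[3.5,0,0],[0,0,0]],
  [[3.5,0,0],[0,0,0]],
  [[0,-10,0],[0,0,0]],
  [[0,-10,0],[0,0,0]],
  [[0,-10,0],[0,0,0]],
  [[0,-8,0],[0,0,0]],
  [[0,-6,0],[0,0,0]],
  [[0,-6,0],[0,0,0]],
  [[0,-6,0],[0,0,0]],
  [[0,0,0],[0,0,0]],
])

```text
time_s: 20.98
eef_pos: [446.8, -33.8, 23.8]
ee_rot: [0.0, -0.677, 0.736, -0.0]
force: [-0.6, 0.2, -0.3]
grip_width: 0.205
```

play_rows([
  [[0,-5,0],[0,0,0]],
  [[0,-5,0],[0,0,0]],
  [[0,-5,0],[0,0,0]],
  [[0,-5,0],[0,0,0]],
  [[0,-5,0],[0,0,0]],
  [[0,-5,0],[0,0,0]],
  [[0,-5,0],[0,0,0]],
  [[0,-5,0],[0,0,0]],
  [[0,0,0],[0,0,0]],
  [[0,0,0],[0,0,0]],
])

```text
time_s: 21.82
eef_pos: [485.9, -36.9, 23.7]
ee_rot: [-0.0, -0.677, 0.736, 0.0]
force: [-0.4, 0.6, 0.0]
grip_width: 0.205
```

```bash
python3 h.py
```

```text
t 21.82 pos [485.9 -36.9  23.7] jig [-86.9  59.1] yaw-jigY deg -180.0 tilt [-0.  0.] F [-0.4  0.6  0. ] w 0.205 j [-0.32  0.51  1.83  0.    0.8   1.34]
```

play_rows([
  [[0,-2,0],[0,0,0]],
  [[0,-2,0],[0,0,0]],
  [[0,-2,0],[0,0,0]],
  [[0,-2,0],[0,0,0]],
  [[0,-2,0],[0,0,0]],
  [[0,-2,0],[0,0,0]],
  [[0,-2,0],[0,0,0]],
  [[0,0,0],[0,0,0]],
])

```text
time_s: 22.48
eef_pos: [500.1, -38.1, 23.8]
ee_rot: [0.0, -0.677, 0.736, -0.0]
force: [-0.2, 0.7, -0.5]
grip_width: 0.209
```

play_rows([
  [[0,-1,0],[0,0,0]],
  [[0,-1,0],[0,0,0]],
  [[0,-1,0],[0,0,0]],
  [[0,-1,0],[0,0,0]],
  [[0,0,0],[0,0,0]],
])

```text
time_s: 22.9
eef_pos: [502.4, -38.1, 23.2]
ee_rot: [-0.001, -0.677, 0.736, 0.002]
force: [-5.9, 0.7, 0.2]
grip_width: 0.208
```

play_rows([
  [[0,-1,0],[0,0,0]],
  [[0,-1,0],[0,0,0]],
  [[0,-1,0],[0,0,0]],
  [[0,0,0],[0,0,0]],
])

```text
time_s: 23.23
eef_pos: [502.6, -37.7, 22.2]
ee_rot: [-0.003, -0.677, 0.736, 0.005]
force: [-15.8, 0.3, 1.8]
grip_width: 0.206
```

```bash
python3 h.py
```

```text
t 23.23 pos [502.6 -37.7  22.2] jig [-70.2  59.6] yaw-jigY deg -179.98 tilt [-0.011  0.003] F [-15.8   0.3   1.8] w 0.206 j [-0.31  0.55  1.77 -0.    0.84  1.35]
```

play_rows([
  [[0,2,2],[0,0,0]],
  [[0,1.5,2],[0,0,0]],
  [[0,0,0],[0,0,0]],
  [[0,0,0],[0,0,0]],
])

```text
time_s: 23.57
eef_pos: [502.4, -38.1, 20.2]
ee_rot: [-0.001, -0.677, 0.736, 0.001]
force: [-8.7, 1.0, 9.6]
grip_width: 0.207
```

play_rows([
  [[0,0,0],[0,0,0]],
  [[0,0,0],[0,0,0]],
  [[0,0,0],[0,0,0]],
  [[0,0,0],[0,0,0]],
  [[0,0,0],[0,0,0]],
  [[0,0,-10],[0,0,0]],
  [[0,0,-15],[0,0,0]],
  [[0,0,-20],[0,0,0]],
  [[0,0,-20],[0,0,0]],
  [[10,10,0],[0,0,0]],
  [[14,0,0],[0,0,0]],
  [[15,0,0],[0,0,0]],
  [[14,0,0],[0,0,0]],
  [[0,0,0],[0,0,0]],
  [[0,0,0],[0,0,0]],
], fingers=42)

```text
time_s: 24.82
eef_pos: [488.9, -90.6, 85.3]
ee_rot: [0.0, -0.676, 0.737, -0.0]
force: [-0.2, -0.1, 0.1]
grip_width: 0.492
```

```bash
python3 - <<'E'
from h import *
st();a=cap('scene','s5.png')[215:335,260:420];b=cap('top','t5.png')[190:290,320:450]
cv2.imwrite('pics/s5c.png',np.hstack([cv2.resize(a[:,:,::-1],(400,300),interpolation=2),cv2.resize(b[:,:,::-1],(390,300),interpolation=2)]))
E
```

```text
t 24.82 pos [488.9 -90.6  85.3] jig [-79.4   5.8] yaw-jigY deg -180.07 tilt [ 0.001 -0.   ] F [-0.2 -0.1  0.1] w 0.492 j [-0.42  0.42  1.76  0.    0.96  1.24]
```

View pics/s5c.png

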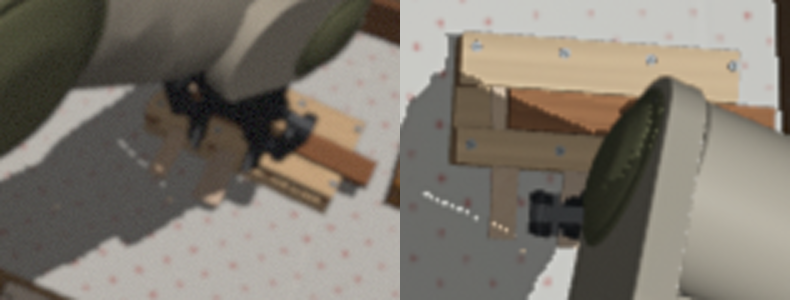

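play_rows([
  [[0,0,18],[0,0,0]],
  [[0,0,18],[0,0,0]],
  [[0,0,15],[0,0,0]],
  [[0,0,10],[0,0,0]],
  [[0,0,6],[0,0,0]],
  [[0,0,0],[0,0,0]],
  [[0,0,0],[0,0,0]],
])

```text
time_s: 25.5
eef_pos: [489.1, -90.2, 18.2]
ee_rot: [0.0, -0.677, 0.736, -0.0]
force: [0.3, -0.2, 0.0]
grip_width: 0.488
```

play_rows([
  [[0,0,0],[0,0,0]],
  [[0,0,0],[0,0,0]],
  [[0,0,0],[0,0,0]],
  [[0,0,0],[0,0,0]],
  [[0,0,0],[0,0,0]],
  [[0,0,0],[0,0,0]],
  [[0,0,0],[0,0,0]],
  [[0,0,0],[0,0,0]],
], fingers=10, squeeze=60)

```text
time_s: 26.17
eef_pos: [489.3, -90.5, 18.2]
ee_rot: [0.0, -0.677, 0.736, -0.001]
force: [0.9, -0.4, 5.3]
grip_width: 0.28
```

play_rows([
  [[0,2,-1],[0,0,0]],
  [[0,6,0],[0,0,0]],
  [[0,8,0],[0,0,0]],
  [[0,8,0],[0,0,0]],
  [[0,8,0],[0,0,0]],
  [[0,10,0],[0,0,0]],
  [[0,10,0],[0,0,0]],
  [[0,10,0],[0,0,0]],
  [[0,10,0],[0,0,0]],
  [[0,10,0],[0,0,0]],
  [[0,10,0],[0,0,0]],
  [[0,0,0],[0,0,0]],
  [[0,0,0],[0,0,0]],
])

```text
time_s: 27.25
eef_pos: [396.6, -82.5, 18.8]
ee_rot: [-0.0, -0.677, 0.736, 0.0]
force: [-0.9, -0.0, 0.8]
grip_width: 0.282
```

```bash
python3 - <<'E'
from h import *
st();a=cap('scene','s6.png')
for k in ('spatula_a_mid','spatula_a_end'):
  for r in ctrl.spot_in('scene',k)[:3]:
    u,v=r['position'][0]*560,r['position'][1]*420;print(k,round(r['p'],2),round(u),round(v),J(px2w('scene',u,v,24)))
E
```

```text
t 27.25 pos [396.6 -82.5  18.8] jig [-172.     6.1] yaw-jigY deg -180.03 tilt [-0.001  0.   ] F [-0.9 -0.   0.8] w 0.282 j [-0.5   0.39  2.07 -0.    0.68  1.16]
```

play_rows([
  [[0,0,-14],[0,0,0]],
  [[0,0,-14],[0,0,0]],
  [[0,0,-14],[0,0,0]],
  [[0,0,-14],[0,0,0]],
  [[0,0,-14],[0,0,0]],
  [[0,0,0],[0,0,-6]],
  [[0,0,0],[0,0,-6]],
  [[0,0,0],[0,0,-6]],
  [[0,0,0],[0,0,-6]],
  [[0,0,0],[0,0,-6]],
  [[0,0,0],[0,0,-6]],
  [[0,0,0],[0,0,-6]],
  [[0,0,0],[0,0,-6]],
  [[0,0,0],[0,0,-6]],
  [[0,0,0],[0,0,-6]],
  [[0,0,0],[0,0,-6]],
  [[0,0,0],[0,0,-6]],
  [[0,0,0],[0,0,-6]],
  [[0,0,0],[0,0,-6]],
  [[0,0,0],[0,0,-6]],
])

```text
time_s: 29.07
eef_pos: [397.4, -82.6, 88.8]
ee_rot: [0.0, 0.999, -0.039, 0.0]
force: [-0.4, 0.1, 0.5]
grip_width: 0.274
```

play_rows([
  [[0,0,0],[0,0,-6]],
  [[0,0,0],[0,0,-6]],
  [[0,0,0],[0,0,-6]],
  [[0,0,0],[0,0,-6]],
  [[0,0,0],[0,0,-6]],
  [[0,0,0],[0,0,-6]],
  [[0,0,0],[0,0,-6]],
  [[0,0,0],[0,0,-6]],
  [[0,0,0],[0,0,-6]],
  [[0,0,0],[0,0,-6]],
  [[0,0,0],[0,0,-6]],
  [[0,0,0],[0,0,-6]],
  [[0,0,0],[0,0,-6]],
  [[0,0,0],[0,0,-6]],
  [[0,0,0],[0,0,-6]],
  [[0,0,0],[0,0,0]],
  [[0,0,0],[0,0,0]],
])

```text
time_s: 30.48
eef_pos: [397.3, -82.6, 88.8]
ee_rot: [0.0, 0.737, 0.676, 0.0]
force: [-0.2, -0.0, -0.1]
grip_width: 0.283
```

```bash
python3 - <<'E'
from h import *
st();a=cap('scene','s7.png')
for k in ('spatula_a_mid','spatula_a_end'):
  for r in ctrl.spot_in('scene',k)[:3]:
    u,v=r['position'][0]*560,r['position'][1]*420;print(k,round(r['p'],2),round(u),round(v),J(px2w('scene',u,v,92)))
E
```

```text
t 30.48 pos [397.3 -82.6  88.8] jig [-171.3    6. ] yaw-jigY deg -0.17 tilt [ 0. -0.] F [-0.2 -0.  -0.1] w 0.283 j [-0.5   0.25  2.01 -0.    0.88 -1.98]
```

play_rows([
  [[0,17,0],[0,0,0]],
  [[0,17,0],[0,0,0]],
  [[0,17,0],[0,0,0]],
  [[0,17,0],[0,0,0]],
  [[0,0,16],[0,0,0]],
  [[0,0,16],[0,0,0]],
  [[0,0,16],[0,0,0]],
  [[0,0,16],[0,0,0]],
  [[0,0,12],[0,0,0]],
  [[0,0,7],[0,0,0]],
  [[0,0,2.5],[0,0,0]],
  [[0,0,1.5],[0,0,0]],
  [[0,0,0],[0,0,0]],
  [[0,0,0],[0,0,0]],
  [[0,0,0],[0,0,0]],
])

```text
time_s: 31.88
eef_pos: [465.2, -88.4, 2.4]
ee_rot: [0.001, 0.736, 0.677, 0.0]
force: [1.0, -0.5, -0.1]
grip_width: 0.283
```

play_rows([
  [[0,0,0],[0,0,0]],
  [[0,0,0],[0,0,0]],
  [[0,0,0],[0,0,0]],
  [[0,0,0],[0,0,0]],
  [[0,0,0],[0,0,0]],
  [[0,0,-15],[0,0,0]],
  [[0,0,-15],[0,0,0]],
  [[0,0,-15],[0,0,0]],
  [[0,0,-15],[0,0,0]],
  [[0,-20,0],[0,0,0]],
  [[0,-20,0],[0,0,0]],
  [[0,-20,0],[0,0,0]],
  [[0,-19.5,0],[0,0,0]],
  [[0,0,0],[0,0,0]],
  [[0,0,0],[0,0,0]],
], fingers=40)

```text
time_s: 33.13
eef_pos: [385.6, -81.8, 62.0]
ee_rot: [0.0, 0.736, 0.677, 0.0]
force: [0.3, 0.8, 0.2]
grip_width: 0.465
```

```bash
python3 - <<'E'
from h import *
st();a=cap('scene','s8.png')[215:335,260:420];b=cap('top','t8.png')[190:330,320:480]
cv2.imwrite('pics/s8c.png',np.hstack([cv2.resize(a[:,:,::-1],(400,300),interpolation=2),cv2.resize(b[:,:,::-1],(343,300),interpolation=2)]))
for k in ('spatula_a_mid','spatula_a_end'):
 for n in('scene','top'):
  for r in ctrl.spot_in(n,k)[:3]:
    u,v=r['position'][0]*560,r['position'][1]*420;print(n,k,round(r['p'],2),round(u),round(v),J(px2w(n,u,v,5)))
E
```

```text
t 33.13 pos [385.6 -81.8  62. ] jig [-183.     5.9] yaw-jigY deg -0.04 tilt [ 0.001 -0.   ] F [0.3 0.8 0.2] w 0.465 j [-0.51  0.28  2.07  0.    0.79 -1.99]
top spatula_a_mid 0.74 355 249 [-52.53397021  54.00458068]
top spatula_a_end 0.85 356 254 [-62.09109921  52.90322306]
```

View pics/s8c.png

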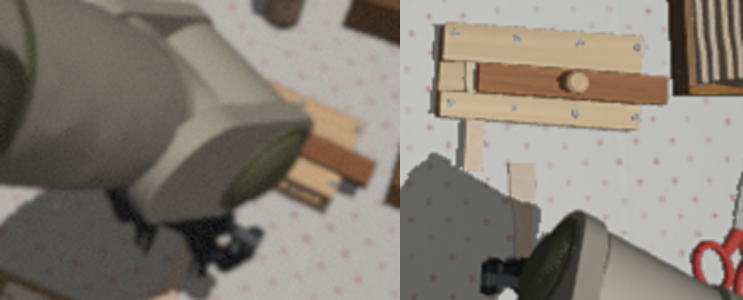

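play_rows([
  [[0,0,14],[0,0,0]],
  [[0,0,14],[0,0,0]],
  [[0,0,14],[0,0,0]],
  [[0,0,10],[0,0,0]],
  [[0,0,6],[0,0,0]],
  [[0,0,2.5],[0,0,0]],
  [[0,0,0],[0,0,0]],
  [[0,0,0],[0,0,0]],
])

```text
time_s: 34.1
eef_pos: [386.0, -81.7, 1.6]
ee_rot: [0.0, 0.736, 0.677, 0.0]
force: [0.2, -0.0, 0.3]
grip_width: 0.467
```

play_rows([
  [[0,0,0],[0,0,0]],
  [[0,0,0],[0,0,0]],
  [[0,0,0],[0,0,0]],
  [[0,0,0],[0,0,0]],
  [[0,0,0],[0,0,0]],
  [[0,0,0],[0,0,0]],
  [[0,0,0],[0,0,0]],
  [[0,0,0],[0,0,0]],
  [[0,0,0],[0,0,0]],
], fingers=5, squeeze=60)

```text
time_s: 34.85
eef_pos: [386.0, -81.8, 2.0]
ee_rot: [0.001, 0.736, 0.677, 0.0]
force: [-2.2, 0.6, 8.4]
grip_width: 0.207
```

play_rows([
  [[0,0,-5],[0,0,0]],
  [[0,0,-9],[0,0,0]],
  [[0,0,-9],[0,0,0]],
  [[-3.5,0,0],[0,0,0]],
  [[-3.5,0,0],[0,0,0]],
  [[0,10,0],[0,0,0]],
  [[0,8,0],[0,0,0]],
  [[0,0,0],[0,0,0]],
  [[0,0,0],[0,0,0]],
])

```text
time_s: 35.6
eef_pos: [402.9, -90.1, 23.9]
ee_rot: [-0.0, 0.736, 0.677, -0.0]
force: [-0.7, 0.0, -0.6]
grip_width: 0.202
```

```bash
python3 h.py
```

```text
t 35.6 pos [402.9 -90.1  23.9] jig [-165.1   -0.9] yaw-jigY deg 0.01 tilt [-0.001  0.   ] F [-0.7  0.  -0.6] w 0.202 j [-0.51  0.39  2.04 -0.    0.71 -1.99]
```

play_rows([
  [[0,9,0],[0,0,0]],
  [[0,6,0],[0,0,0]],
  [[0,6,0],[0,0,0]],
  [[0,6,0],[0,0,0]],
  [[0,6,0],[0,0,0]],
  [[0,6,0],[0,0,0]],
  [[0,0,0],[0,0,0]],
])

```text
time_s: 36.18
eef_pos: [442.9, -93.6, 24.3]
ee_rot: [0.0, 0.736, 0.677, 0.0]
force: [-0.5, -0.3, -0.6]
grip_width: 0.198
```

play_rows([
  [[0,5,0],[0,0,0]],
  [[0,5,0],[0,0,0]],
  [[0,5,0],[0,0,0]],
  [[0,5,0],[0,0,0]],
  [[0,5,0],[0,0,0]],
  [[0,5,0],[0,0,0]],
  [[0,5,0],[0,0,0]],
  [[0,5,0],[0,0,0]],
  [[0,2,0],[0,0,0]],
  [[0,2,0],[0,0,0]],
  [[0,2,0],[0,0,0]],
  [[0,2,0],[0,0,0]],
  [[0,2,0],[0,0,0]],
  [[0,0,0],[0,0,0]],
  [[0,0,0],[0,0,0]],
])

```text
time_s: 37.43
eef_pos: [491.7, -97.6, 24.3]
ee_rot: [-0.0, 0.736, 0.677, -0.0]
force: [-0.1, -0.7, 0.4]
grip_width: 0.2
```

```bash
python3 h.py
```

```text
t 37.43 pos [491.7 -97.6  24.3] jig [-76.  -1.] yaw-jigY deg -0.01 tilt [-0.  0.] F [-0.1 -0.7  0.4] w 0.2 j [-0.43  0.53  1.79 -0.    0.82 -1.92]
```

play_rows([
  [[0,1,0],[0,0,0]],
  [[0,1,0],[0,0,0]],
  [[0,1,0],[0,0,0]],
  [[0,1,0],[0,0,0]],
  [[0,1,0],[0,0,0]],
  [[0,1,0],[0,0,0]],
  [[0,1,0],[0,0,0]],
  [[0,0,0],[0,0,0]],
])

```text
time_s: 38.1
eef_pos: [493.7, -96.8, 22.3]
ee_rot: [-0.006, 0.736, 0.677, -0.004]
force: [-20.4, -1.9, 2.1]
grip_width: 0.202
```

play_rows([
  [[0,1,0],[0,0,0]],
  [[0,1,0],[0,0,0]],
  [[0,0,0],[0,0,0]],
])

```text
time_s: 38.35
eef_pos: [493.9, -96.6, 21.7]
ee_rot: [-0.008, 0.736, 0.677, -0.005]
force: [-27.9, -0.5, 1.4]
grip_width: 0.2
```

```bash
python3 h.py
```

```text
t 38.35 pos [493.9 -96.6  21.7] jig [-73.9   0.2] yaw-jigY deg 0.04 tilt [-0.018  0.005] F [-27.9  -0.5   1.4] w 0.2 j [-0.42  0.55  1.77 -0.    0.84 -1.91]
```

play_rows([
  [[0,-3,2],[0,0,0]],
  [[0,-3,1.5],[0,0,0]],
  [[0,0,0],[0,0,0]],
  [[0,0,0],[0,0,0]],
])

```text
time_s: 38.68
eef_pos: [493.5, -97.3, 20.9]
ee_rot: [-0.001, 0.736, 0.677, -0.001]
force: [-7.7, 2.1, 7.8]
grip_width: 0.197
```

play_rows([
  [[0,0,0],[0,0,0]],
  [[0,0,0],[0,0,0]],
  [[0,0,0],[0,0,0]],
  [[0,0,0],[0,0,0]],
  [[0,0,0],[0,0,0]],
  [[0,0,-10],[0,0,0]],
  [[0,0,-15],[0,0,0]],
  [[0,0,-20],[0,0,0]],
  [[0,-25,-10],[0,0,0]],
  [[0,-30,0],[0,0,0]],
  [[0,-30,0],[0,0,0]],
  [[0,-30,0],[0,0,0]],
  [[0,0,0],[0,0,0]],
  [[0,0,0],[0,0,0]],
], fingers=42)

```text
time_s: 39.85
eef_pos: [379.8, -88.3, 76.6]
ee_rot: [0.001, 0.736, 0.676, 0.0]
force: [-0.1, -1.0, 0.9]
grip_width: 0.492
```

```bash
python3 - <<'E'
from h import *
st();b=cap('top','t9.png')[190:290,325:455]
cv2.imwrite('pics/t9c.png',cv2.resize(b[:,:,::-1],None,fx=6,fy=6,interpolation=2))
E
```

```text
t 39.85 pos [379.8 -88.3  76.6] jig [-188.2   -1.1] yaw-jigY deg -0.05 tilt [ 0.001 -0.001] F [-0.1 -1.   0.9] w 0.492 j [-0.53  0.24  2.07  0.    0.83 -2.02]
```

View pics/t9c.png

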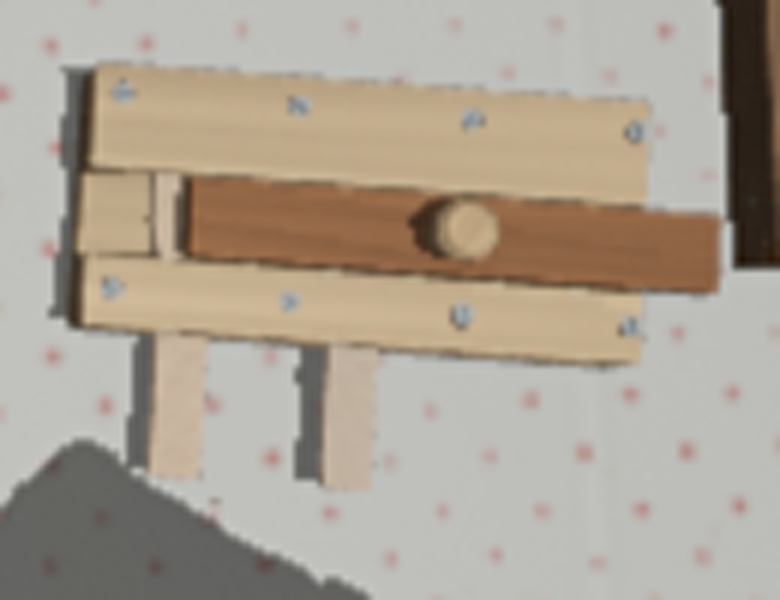

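```bash
python3 - <<'E'
from h import *
for uv in crop(0,6,325,190,[(149,474),(200,477),(322,487),(370,489),(152,480),(324,496)]):print(J(px2w('top',*uv,26)))
E
```

```text
[-94.37517397  68.0046846 ]
[-94.14991584  50.23396582]
[-94.58503556   7.66956127]
[-94.08891428  -9.04806125]
[-96.37013191  66.85166943]
[-97.6390247    6.83035677]
```

play_rows([
  [[0,0,-18],[0,0,0]],
  [[0,0,-18],[0,0,0]],
  [[0,0,-18],[0,0,0]],
  [[-4.5,30,0],[0,0,0]],
  [[-4.5,30,0],[0,0,0]],
  [[-4.5,30,0],[0,0,0]],
  [[-4.5,30,0],[0,0,0]],
  [[-4.5,30,0],[0,0,0]],
  [[-4.5,31,0],[0,0,0]],
  [[0,0,0],[0,0,0]],
  [[0,0,20],[0,0,0]],
  [[0,0,20],[0,0,0]],
  [[0,0,18],[0,0,0]],
  [[0,0,12],[0,0,0]],
  [[0,0,8],[0,0,0]],
  [[0,0,0],[0,0,0]],
  [[0,0,0],[0,0,0]],
])

```text
time_s: 41.32
eef_pos: [558.6, -130.4, 52.2]
ee_rot: [0.0, 0.736, 0.677, 0.0]
force: [-0.1, -0.1, 0.1]
grip_width: 0.488
```

play_rows([
  [[0,0,0],[0,0,0]],
  [[0,0,0],[0,0,0]],
  [[0,0,0],[0,0,0]],
  [[0,0,0],[0,0,0]],
  [[0,0,0],[0,0,0]],
  [[0,0,0],[0,0,0]],
  [[0,0,0],[0,0,0]],
  [[0,0,0],[0,0,0]],
], fingers=10, squeeze=40)

```text
time_s: 41.98
eef_pos: [558.8, -130.2, 53.0]
ee_rot: [0.001, 0.736, 0.677, 0.001]
force: [0.2, 3.2, 5.5]
grip_width: 0.223
```

```bash
python3 h.py
```

```text
t 41.98 pos [ 558.8 -130.2   53. ] jig [ -6.4 -27.8] yaw-jigY deg -0.0 tilt [ 0.002 -0.   ] F [0.2 3.2 5.5] w 0.223 j [-0.43  0.61  1.55  0.    0.98 -1.92]
```

play_rows([
  [[1.5,0,0],[0,0,0]],
  [[1.5,0,0],[0,0,0]],
  [[1.5,0,0],[0,0,0]],
  [[1.5,0,0],[0,0,0]],
  [[1.5,0,0],[0,0,0]],
  [[1.5,0,0],[0,0,0]],
  [[1.5,0,0],[0,0,0]],
  [[1.5,0,0],[0,0,0]],
  [[1.5,0,0],[0,0,0]],
  [[1.5,0,0],[0,0,0]],
  [[1.5,0,0],[0,0,0]],
  [[1.5,0,0],[0,0,0]],
  [[1.5,0,0],[0,0,0]],
  [[1,0,0],[0,0,0]],
  [[1,0,0],[0,0,0]],
  [[0,0,0],[0,0,0]],
])

```text
time_s: 43.32
eef_pos: [560.6, -109.6, 53.0]
ee_rot: [0.001, 0.736, 0.677, 0.0]
force: [-1.5, -1.3, 5.0]
grip_width: 0.221
```

play_rows([
  [[0.7,0,0],[0,0,0]],
  [[0.7,0,0],[0,0,0]],
  [[0.7,0,0],[0,0,0]],
  [[0.7,0,0],[0,0,0]],
  [[0,0,0],[0,0,0]],
  [[0,0,0],[0,0,0]],
])

```text
time_s: 43.82
eef_pos: [560.8, -106.9, 53.0]
ee_rot: [0.001, 0.736, 0.677, 0.0]
force: [-1.6, -1.4, 5.5]
grip_width: 0.222
```

```bash
python3 h.py
```

```text
t 43.82 pos [ 560.8 -106.9   53. ] jig [-6.3 -4.5] yaw-jigY deg -0.0 tilt [ 0.002 -0.002] F [-1.6 -1.4  5.5] w 0.222 j [-0.39  0.61  1.56 -0.    0.98 -1.88]
```

play_rows([
  [[0.7,0,0],[0,0,0]],
  [[0.7,0,0],[0,0,0]],
  [[0.6,0,0],[0,0,0]],
  [[0,0,0],[0,0,0]],
  [[0,0,0],[0,0,0]],
])

```text
time_s: 44.23
eef_pos: [560.9, -106.1, 53.0]
ee_rot: [0.002, 0.736, 0.677, -0.001]
force: [-1.9, -9.2, 4.1]
grip_width: 0.222
```

play_rows([
  [[0.7,0,0],[0,0,0]],
  [[0.7,0,0],[0,0,0]],
  [[0.6,0,0],[0,0,0]],
  [[0,0,0],[0,0,0]],
  [[0,0,0],[0,0,0]],
])

```text
time_s: 44.65
eef_pos: [560.9, -105.8, 53.1]
ee_rot: [0.003, 0.736, 0.677, -0.002]
force: [-4.0, -17.3, 4.1]
grip_width: 0.222
```

```bash
python3 h.py
```

```text
t 44.65 pos [ 560.9 -105.8   53.1] jig [-6.3 -3.4] yaw-jigY deg -0.01 tilt [ 0.002 -0.006] F [ -4.  -17.3   4.1] w 0.222 j [-0.39  0.61  1.56 -0.01  0.98 -1.87]
```

play_rows([
  [[0,0,0],[0,0,0]],
  [[0,0,0],[0,0,0]],
  [[0,0,0],[0,0,0]],
  [[0,0,0],[0,0,0]],
  [[0,0,0],[0,0,0]],
  [[-2.5,0,0],[0,0,0]],
  [[0,0,0],[0,0,0]],
  [[0,0,-12],[0,0,0]],
  [[0,0,-16],[0,0,0]],
  [[0,0,-20],[0,0,0]],
  [[0,0,-20],[0,0,0]],
  [[0,0,-20],[0,0,0]],
  [[0,-30,0],[0,0,0]],
  [[0,-30,0],[0,0,0]],
  [[0,-30,0],[0,0,0]],
  [[0,-30,0],[0,0,0]],
  [[0,-30,0],[0,0,0]],
  [[0,-30,0],[0,0,0]],
  [[0,0,0],[0,0,0]],
], fingers=46)

```text
time_s: 46.23
eef_pos: [377.2, -88.2, 140.1]
ee_rot: [-0.001, 0.736, 0.677, -0.0]
force: [1.2, -0.0, -0.5]
grip_width: 0.537
```

```bash
python3 - <<'E'
from h import *
st();im=cap('top','t10.png');b=im[190:290,325:455];c=im[240:340,150:280]
cv2.imwrite('pics/t10c.png',np.hstack([cv2.resize(x[:,:,::-1],(390,300),interpolation=2) for x in(b,c)]))
for r in ctrl.spot_in('top','block_mid')[:4]:
    u,v=r['position'][0]*560,r['position'][1]*420;print(round(r['p'],2),px2w('top',u,v,28))
E
```

```text
t 46.23 pos [377.2 -88.2 140.1] jig [-190.9   -1.3] yaw-jigY deg -0.03 tilt [-0.002  0.001] F [ 1.2 -0.  -0.5] w 0.537 j [-0.53  0.12  2.   -0.    1.02 -2.02]
0.93 [446.80522292 358.56831466  28.        ]
0.66 [416.33515211 241.71305195  28.        ]
```

View pics/t10c.png

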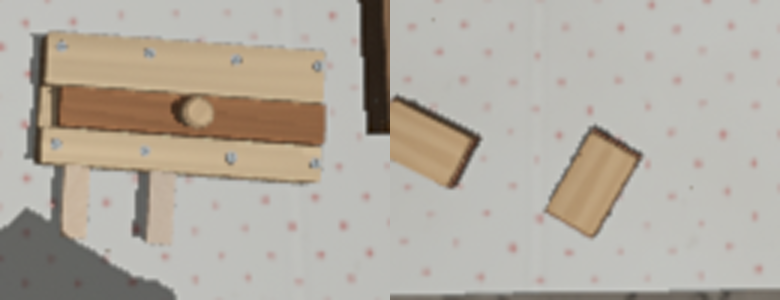

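```bash
python3 - <<'E'
from h import *
for f in('top0','t10'):
    a=cv2.imread(f'pics/{f}.png')[265:325,190:250]; h=cv2.cvtColor(a,cv2.COLOR_BGR2HSV);m=((h[:,:,1]>60)&(h[:,:,2]>110)).astype('uint8')
    m=cv2.morphologyEx(m,cv2.MORPH_OPEN,np.ones((3,3)))
    c=max(cv2.findContours(m,0,2)[0],key=cv2.contourArea);r=cv2.minAreaRect(c)
    P=[px2w('top',u+190,v+265,28)[:2] for u,v in cv2.boxPoints(r)]
    L=[np.linalg.norm(P[i]-P[i-1]) for i in range(4)]
    print(f,np.round(np.mean(P,0),1),np.round(L,1),[round(np.degrees(np.arctan2(*(P[i]-P[i-1])[::-1])),1) for i in range(4)])
s=ctrl.sense();print(J(np.mean(P,0)),'target',W([-95,166.5]))
E
```

```text
top0 [416.2 248.5] [38.6 62.5 38.9 62.3] [np.float64(59.6), np.float64(-30.5), np.float64(-120.6), np.float64(149.2)]
t10 [416.9 247.8] [38.8 63.8 39.1 63.7] [np.float64(58.9), np.float64(-31.3), np.float64(-121.3), np.float64(148.5)]
[-179.55112609  336.94720906] target [486.80452124  70.88355215]
```

play_rows([
  [[28,1,0],[0,0,2]],
  [[28,1,0],[0,0,2]],
  [[28,1,0],[0,0,2]],
  [[28,1,0],[0,0,2]],
  [[28,1,0],[0,0,2]],
  [[28,1,0],[0,0,-5]],
  [[28,1,0],[0,0,-5]],
  [[28,1,0],[0,0,0]],
  [[28,1,0],[0,0,0]],
  [[28,1,0],[0,0,0]],
  [[28,1,0],[0,0,0]],
  [[28,1,0],[0,0,0]],
  [[0,0,0],[0,0,6.5]],
  [[0,0,0],[0,0,6.5]],
  [[0,0,0],[0,0,6.5]],
  [[0,0,0],[0,0,6.5]],
  [[0,0,0],[0,0,0]],
  [[0,0,0],[0,0,0]],
], fingers=62)

```text
time_s: 47.83
eef_pos: [438.6, 241.7, 140.0]
ee_rot: [0.0, 0.869, 0.495, 0.0]
force: [0.3, -0.1, 1.8]
grip_width: 0.724
```

```bash
python3 - <<'E'
from h import *
st()
s=ctrl.sense();q=s['ee_rot'];R=Ro.from_quat([q[1],q[2],q[3],q[0]]).as_matrix()
print('tool shift to block',R.T@(np.array([416.8,247.8,4])-s['eef_pos']))
E
```

```text
t 47.83 pos [438.6 241.7 140. ] jig [-157.4  332.7] yaw-jigY deg -25.79 tilt [0.001 0.   ] F [ 0.3 -0.1  1.8] w 0.724 j [ 0.27  0.35  1.7   0.    1.09 -0.77]
tool shift to block [ -5.92045289 -21.92550957 135.95946594]
```

play_rows([
  [[-6,-22,0],[0,0,0]],
  [[0,0,25],[0,0,0]],
  [[0,0,25],[0,0,0]],
  [[0,0,25],[0,0,0]],
  [[0,0,25],[0,0,0]],
  [[0,0,20],[0,0,0]],
  [[0,0,10],[0,0,0]],
  [[0,0,6],[0,0,0]],
  [[0,0,0],[0,0,0]],
  [[0,0,0],[0,0,0]],
])

```text
time_s: 48.67
eef_pos: [416.6, 247.6, 4.5]
ee_rot: [0.0, 0.869, 0.494, 0.001]
force: [0.7, 0.1, -0.9]
grip_width: 0.726
```

play_rows([
  [[0,0,0],[0,0,0]],
  [[0,0,0],[0,0,0]],
  [[0,0,0],[0,0,0]],
  [[0,0,0],[0,0,0]],
  [[0,0,0],[0,0,0]],
  [[0,0,0],[0,0,0]],
  [[0,0,0],[0,0,0]],
  [[0,0,0],[0,0,0]],
], fingers=25, squeeze=50)

```text
time_s: 49.33
eef_pos: [416.8, 247.6, 4.9]
ee_rot: [0.0, 0.869, 0.494, 0.001]
force: [-0.9, -0.4, 6.9]
grip_width: 0.444
```

play_rows([
  [[0,0,-5],[0,0,0]],
  [[0,0,-8],[0,0,0]],
  [[0,0,-12],[0,0,0]],
  [[0,0,0],[0,0,-6.5]],
  [[0,0,0],[0,0,-6.5]],
  [[0,0,0],[0,0,-6.5]],
  [[0,0,0],[0,0,-6.3]],
  [[0,0,0],[0,0,0]],
  [[0,0,0],[0,0,0]],
])

```text
time_s: 50.08
eef_pos: [416.1, 247.4, 29.3]
ee_rot: [0.0, 0.738, 0.674, 0.0]
force: [0.6, 0.3, 0.2]
grip_width: 0.443
```

```bash
python3 h.py
```

```text
t 50.08 pos [416.1 247.4  29.3] jig [-180.2  336.5] yaw-jigY deg -0.39 tilt [0.001 0.   ] F [0.6 0.3 0.2] w 0.443 j [ 0.29  0.5   1.84  0.    0.81 -1.19]
```

play_rows([
  [[0,0,0],[0,0,-0.4]],
  [[-17,0,0],[0,0,0]],
  [[-17,0,0],[0,0,0]],
  [[-17,0,0],[0,0,0]],
  [[-17,0,0],[0,0,0]],
  [[-17,0,0],[0,0,0]],
  [[-17,0,0],[0,0,0]],
  [[-17,0,0],[0,0,0]],
  [[-17,0,0],[0,0,0]],
  [[-17,0,0],[0,0,0]],
  [[-17,0,0],[0,0,0]],
  [[0,17,0],[0,0,0]],
  [[0,17,0],[0,0,0]],
  [[0,17,0],[0,0,0]],
  [[0,17,0],[0,0,0]],
  [[0,17,0],[0,0,0]],
  [[0,0,10],[0,0,0]],
  [[0,0,0],[0,0,0]],
  [[0,0,0],[0,0,0]],
])

```text
time_s: 51.67
eef_pos: [485.6, 71.3, 18.0]
ee_rot: [-0.001, 0.735, 0.678, -0.001]
force: [-0.1, -0.2, 0.5]
grip_width: 0.447
```

play_rows([
  [[0,0,5],[0,0,0]],
  [[0,0,5],[0,0,0]],
  [[0,0,2.5],[0,0,0]],
  [[0,0,1.5],[0,0,0]],
  [[0,0,0],[0,0,0]],
  [[0,0,0],[0,0,0]],
])

```text
time_s: 52.17
eef_pos: [486.8, 71.1, 5.0]
ee_rot: [-0.0, 0.735, 0.678, -0.0]
force: [-2.6, -0.2, 4.6]
grip_width: 0.446
```

```bash
python3 h.py
```

```text
t 52.17 pos [486.8  71.1   5. ] jig [-95.  166.7] yaw-jigY deg 0.19 tilt [-0.  0.] F [-2.6 -0.2  4.6] w 0.446 j [-0.09  0.56  1.82 -0.    0.76 -1.58]
```

play_rows([
  [[0,0,0],[0,0,0]],
  [[0,0,0],[0,0,0]],
  [[0,0,0],[0,0,0]],
  [[0,0,0],[0,0,0]],
  [[0,0,0],[0,0,0]],
  [[0,0,-12],[0,0,0]],
  [[0,0,-16],[0,0,0]],
  [[0,0,-20],[0,0,0]],
  [[0,0,-20],[0,0,0]],
  [[0,0,-20],[0,0,0]],
  [[0,-30,-10],[0,0,0]],
  [[0,-30,-10],[0,0,0]],
  [[10,-30,0],[0,0,0]],
  [[20,-20,0],[0,0,0]],
  [[25,0,0],[0,0,0]],
  [[25,0,0],[0,0,0]],
  [[25,0,0],[0,0,0]],
  [[25,0,0],[0,0,0]],
  [[25,0,0],[0,0,0]],
  [[0,0,0],[0,0,0]],
], fingers=54)

```text
time_s: 53.83
eef_pos: [389.9, 237.4, 112.8]
ee_rot: [-0.0, 0.734, 0.679, 0.001]
force: [0.5, -0.3, -0.7]
grip_width: 0.63
```

```bash
python3 - <<'E'
from h import *
st();im=cap('top','t11.png');cap('scene','s11.png');b=im[180:290,250:450]
cv2.imwrite('pics/t11c.png',cv2.resize(b[:,:,::-1],None,fx=4,fy=4,interpolation=2))
for n in('top','scene'):
  for r in ctrl.spot_in(n,'clamp_knob')[:1]+ctrl.spot_in(n,'block_mid')[:3]:
    u,v=r['position'][0]*560,r['position'][1]*420;print(n,round(r['p'],2),round(u),round(v),J(px2w(n,u,v,28)),J(px2w(n,u,v,69)))
E
```

```text
t 53.83 pos [389.9 237.4 112.8] jig [-205.5  324.3] yaw-jigY deg 0.36 tilt [0.001 0.001] F [ 0.5 -0.3 -0.7] w 0.63 j [ 0.29  0.3   1.85  0.    0.98 -1.2 ]
top 0.98 387 231 [-11.05363312  -5.3990054 ] [-15.05399286   4.87499544]
top 0.69 163 284 [-152.55115066  452.31772333] [-150.11905804  441.78400183]
top 0.61 385 226 [ 0.7531723  -1.44484558] [-3.78392275  8.64939985]
top 0.59 305 267 [-97.29958948 161.71716881] [-97.37922315 164.39409764]
scene 0.98 362 260 [9.49630639 1.65320082] [-16.32371419  -2.4059633 ]
scene 0.73 170 242 [-176.11591711  445.57357878] [-194.07688478  422.71827251]
scene 0.7 283 267 [-101.97362989  161.528183  ] [-123.07387442  150.69971285]
```

View pics/t11c.png

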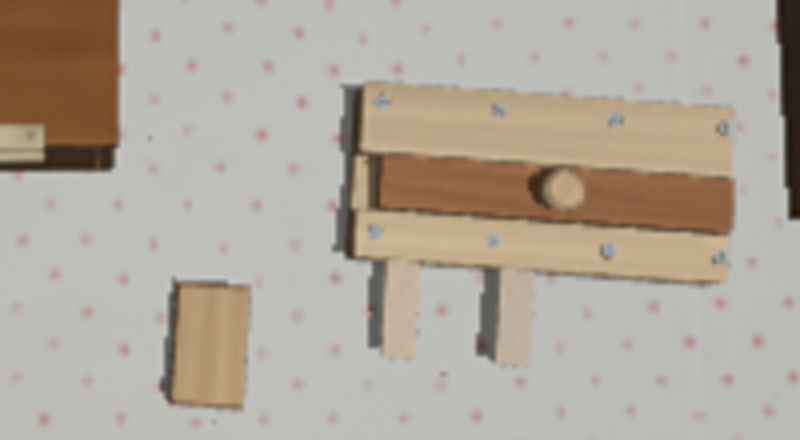

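```bash
python3 - <<'E'
from h import *
g=lambda p,z:np.array([J(px2w('top',*uv,z)) for uv in crop(0,4,250,180,p)])
b=g([(177,284),(250,286),(243,408),(171,404)],28);print(b.round(1).tolist(),b.mean(0),np.degrees(np.arctan2(*(b[1]-b[2])[::-1])))
print(g([(383,355),(413,357),(496,363),(529,366)],26).round(1).tolist(),g([(563,189)],69),g([(356,258)],40))
E
```

```text
[[-65.4, 186.2], [-63.7, 148.1], [-127.0, 147.8], [-127.5, 185.1]] [-95.91707277 166.7983172 ] 0.32369140586952555
[[-94.5, 76.5], [-94.5, 60.8], [-94.5, 17.4], [-94.8, 0.1]] [[-5.59681902 -2.49106606]] [[-45.90363102  95.33616055]]
```

```bash
python3 - <<'E'
from h import *
a=cv2.imread('pics/t11.png').astype(int)
# sub-pixel edges of the handles: colour redness (R-B) profile per row
g=a[:,:,2]-a[:,:,0]
for u0,u1 in((339,361),(368,390)):
    L=[];
    for v in range(250,266):
        p=g[v,u0:u1].astype(float);h=(p.max()+np.median(np.sort(p)[:6]))/2;i=np.where(p>h)[0];l,r=i[0],i[-1]
        lu=u0+l-1+(h-p[l-1])/(p[l]-p[l-1]) if l else u0
        ru=u0+r+(p[r]-h)/(p[r]-p[r+1]) if r+1<len(p) else u1
        A,B=J(px2w('top',lu,v,26)),J(px2w('top',ru,v,26));L.append([*(A+B)/2,A[1]-B[1]])
    L=np.array(L);k=np.polyfit(L[:,0],L[:,1],1);print('tilt deg',np.degrees(np.arctan(k[0])),'y at tip,-60',np.polyval(k,[-95,-60,0]),L[:,2].round(1))
E
```

```text
tilt deg -1.6122244136664277 y at tip,-60 [68.94659508 67.96148322 66.27272002] [18.6 18.5 18.6 18.8 18.9 18.7 33.2 40.  41.2 18.1 18.4 18.3 18.3 18.4
 18.2 18.2]
tilt deg -2.291825519078195 y at tip,-60 [10.66460561  9.26386193  6.86258705] [38.3 18.5 18.5 18.5 18.3 18.1 18.4 18.6 18.4 18.4 18.4 18.5 18.3 18.6
 18.5 25.7]
```

```bash
python3 -c "
from rig import ctrl
print(ctrl.finish_job())"
```

```text
the job is handed in; nothing more can be done
None
```

The job is done and handed in at about 54 s of the 210 s allowed; no verdict came back. Only two spatulas were there, in the left and middle lanes; the right lane was empty.

**What I did:**
- I pulled the clamp bar open by its knob to its stop: 27.7 mm of travel, then 17 N of resistance.
- I drew out each spatula, turned it round on the table and pushed it in blade first until it met the back stop.
- I slid the bar shut until it pushed back with 17 N, about 3.5 mm from fully shut. You gave about 4 mm for tight on the blades.
- I laid the sanding block nearest the robot's base to the left of the jig. It had not been knocked when I measured it before gripping.

**Last checks, from the top camera:**
- **Handle tips:** both stick out equally, about 49 mm from the jig's front.
- **Block:** it lies about 51 mm clear of the jig's left end, 1–2 mm from level with the tips. It is within about 0.3° of the jig's direction.
- **Clamp bar:** the knob read 2.5 mm from shut in the picture against about 3.5 mm by the arm. The camera calibration is only good to about 2 mm.
- **Tape and tower:** I never worked near either one, and I made no final measurement of their positions.

**Not perfect:** both clamped spatulas are turned slightly. Their handle tips sit about 3–4.5 mm left of the lane middle, a tilt of roughly 2°. Straightening them would have pushed the clamp open, so I left them.

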